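# Open the sampling port of a mixing vessel and hold a test blade inside

## Task

Turn the black knob on the mixing vessel's lid until its white pointer line stands at the green index mark, opening the shutter under the sampling slot, and leave it there. Then take the blue-handled test blade from the rack, pass it straight down through the slot without forcing it against the sides, and finish still holding its handle, with the collar hanging about 15 mm above the port plate, not set down on it. Leave the other blades and everything else on the table where they are.

Things in the scene. Friction and masses are not known exactly. Their poses are not given: they have to be found in the camera images.
- slot (a point): Centre of the sampling slot, in the level top face of the grey port plate on the vessel's lid, 122 mm above the table. Slot 32 mm long along this frame's x, 8 mm wide along y, through the 10 mm plate; around it a white 45-degree lead-in lip 4 mm high widens the mouth by 4 mm a side. z up. 25 mm below the plate's top lies the red shutter; further down the vessel is empty for 80 mm
- index_mark (a point): Middle of the green index mark, a line 22 x 5 mm flat on the port plate, between knob and slot, on the line from the knob's axis to the slot's centre
- lid (a point): Centre of the vessel's lid, on its steel face 112 mm above the table (fixed; lid 316 mm across, clamps round its rim). x, y, z as for the slot, which lies straight above. Near x = 98 mm, y = 55 and -60 mm, stand a sight glass and a gauge, at most 33 mm higher than the port plate
- knob_grip (a point): Point on the vertical axis of the black shutter knob, 26 mm above the port plate, the height to grip it; 80 mm from the slot along the slot's -x. The knob is an upright bar 44 mm long, 14 mm thick, 32 mm high (top 36.5 mm over the plate) on a 48 mm disc 4.5 mm thick. A white line runs from the middle of its top to the pointer end and down that end
- shutter (a joint): Knob angle (rad), grows anticlockwise seen from above; starts between 0 and 0.5, stops at 0 and 1.5. At 1.1, the index, the pointer points from knob to slot, along the slot's +x; at q it stands (q - 1.1) rad anticlockwise of that. The shutter turns with it and bars the slot unless within about 0.15 rad of the index. 0.08 N m of friction; it stays where it is left
- blue_grip (a point): Centre of the 34 x 14 x 50 mm (x, y, z) handle of the blue-handled test blade (loose, about 160 g, upright in the rack). x along its width, y through its thickness, z up. Under the handle a dark collar 40 x 18 x 6 mm, its underside 31 mm below this point, then a steel blade 30 x 6 mm, 75 mm long (last 4 mm 26 x 4 mm). Fits the slot either way round, with 2 mm to spare in all each way
- blue_tip (a point): Lower end of the blue-handled blade, on its centre line, 106 mm below the centre of its handle; same axes
- rack_top (a point): Centre of the top of the fixed wooden rack, 250 mm along this frame's x, 70 mm along y, top 85 mm above the table. Three upright slots 34 x 10 mm, 79 mm deep, at x = -85, 0 and 85 mm on its centre line, each holding a test blade by its collar, the blades' x axes along the rack's x; which blade is where varies
- orange_grip (a point): loose test blade like the blue one, but with an orange handle; stands in another place of the rack and stays there. Point: centre of its handle
- grey_grip (a point): loose test blade like the blue one, but with a grey handle; stands in another place of the rack and stays there. Point: centre of its handle
- bottle: loose amber bottle, 66 mm across, 150 mm high, a bystander on the left of the table; origin at the centre of its underside
- beaker: loose open steel beaker, 70 mm across, 85 mm high, a bystander on the left of the table; origin at the centre of its underside
- wrench: loose steel wrench lying flat on the right of the table, a bystander; origin at the underside of its middle, x along it

How it is judged:
By the outcome, as a careful person would: the job done as asked, in the order asked, and still so for the second after the job is handed in, while the arm keeps its last pose, push and grip.
It also fails if it takes over 64 s, if anything falls off the work surface, if the arm or the gripper's body presses on something with over 40 N, if the wrist force passes 120 N, or if a joint passes its speed limit or range.

## Robot

A 7-joint arm with a two-finger parallel gripper is mounted at the origin on the work surface. World frame = base frame: x ahead of the robot, y to its left, z up, the work surface at z = 0. Lengths are in m, angles in degrees, forces in N, time in s.
With the tool pointing down it reaches from about 0.425 to 0.875 m from the base axis. Payload 4.7 kg.
Tool frame: the origin (TCP) lies between the finger pads; the fingertips stand 25 mm ahead of it and the grasp point (between the pads) lies 6 mm ahead of it (env.tip_reach is the distance from the TCP to the fingertips, in m); z points along the fingers, y is the direction in which the jaws open and shut (so a half turn about z gives the same grasp; the last joint's range is limited). The gripper opens to 87 mm and grips with 3 to 60 N. Pads are 19 mm wide; open, the fingers measure 117 mm over their backs; the gripper's body (75 mm by 190 mm) begins 51 mm behind the grasp point.
Start: joints at [71.912, 18.392, -4.016, 83.108, 1.295, 78.541, -3.26], TCP at [0.21, -0.615, 0.248] pointing down, gripper open.
Joint ranges: [-163.93, 163.93], [-17.29, 119.83], [-79.2, 71.16], [3.27, 140.29], [-89.18, 269.18], [5.43, 117.66], [-154.24, 154.24]. Speed limits (degrees/s): [147.25, 147.25, 180, 180, 180, 180, 180].

## Interface

Orientations are given as [roll, pitch, yaw] about the fixed x, y, z axes, in that order (R = Rz(yaw) Ry(pitch) Rx(roll)).
In Python, from cell import env, viewer, job gives the robot as it stands.
- The arm moves only by the tool move_arm, never from a script. Its argument "steps" is a list of rows, each a list of 7 numbers: the finger opening in cm, from 0 to 8.7, then the shift along the tool's x, y, z in cm, then the turn, a rotation vector about the tool's x, y, z in rad. In form: [[fingers, tx, ty, tz, wx, wy, wz], ...]. A call has 1 to 5 rows; each row shifts and turns the commanded pose from where the row before left it, along the tool's axes as they then stand; what a row does not reach is not made up. A row lasts 1/12 s, in which the tool goes at most 41.7 mm and 7.16 degrees, less where a joint would pass 70% of its speed; a pose out of reach is approached as far as the arm can. A call is refused whole if a number of a shift passes 4.17 or a number of a turn 0.125, either way. A call with a gripper value outside its range is refused whole. The fingers move at their own pace and stop on an object; "force" is the grip in N (left out, the last holds). Time passes only in rows, so rows that do not move let the fingers close. It gives the time, the measured TCP pose, the force and the opening at its end, in the units of the state.
- env.get_obs(): the state, without advancing time (a new reading comes with each control period).
- viewer.read_camera(name): name is "scene" or "top" or "wrist"; returns a dict with "img" (420x560x3 uint8, red, green, blue), "vfov" (degrees; the focal length in pixels is half the picture's height over the tangent of half this angle, whatever the lens; pixels are square), "cx", "cy" (the principal point, pixels), "extrinsics" (4x4, takes a point from world to camera coordinates); the wrist camera has in their place "mount" (4x4, takes a point from camera to tool coordinates, whose origin is the TCP and whose axes are the flange's). Camera axes: x right, y down, z forward; pixel columns grow to the right and rows downward; lengths in m; the calibration is good to about 2 mm. A picture is of the moment at which its call begins: read the wrist's pose just before it. There is no depth.
- job.sign_off(): hands the job in, once; it reports no verdict.
The state is a dict: "time_s": time; "qpos": joint angles; "joint_velocities": joint speeds; "effort": joint torques, N m; "tool_pos": TCP position; "tool_rot": TCP orientation; "force": force on the tool from outside, world axes, zero at the start; "wrist_torque": the same for the moment, N m; "grip_width": finger opening in m.
Only numpy, scipy, OpenCV 4.12 (cv2) and the standard library are available. Lean on these libraries where they do the work, as an engineer would, in place of code of your own. Each camera call takes 0.05 s, during which the arm holds its last target.

## Working session

There is one attempt and no reset: what is moved stays moved. The work goes in short steps, Python scripts to look and compute and a tool call to move; the robot and the scene stay as the last step left them, time stands still between calls to the robot, and variables do not carry over. Pictures are saved under pics/ and viewed, and the job is handed in when it is done.

Besides the shell and the picture viewer there is one more tool, called after "Emit:" by a JSON object that holds its "api" and its "payload". move_arm: Moves the arm, as the interface text tells. Its arguments: {"type":"object","properties":{"steps":{"type":"array"},"force":{"type":"number"}},"required":["steps"]}

```bash
mkdir -p pics; ls; cat > h.py <<'E'
import numpy as np, cv2
from cell import env, viewer, job
from scipy.spatial.transform import Rotation as R
def snap(n,f):
    o=env.get_obs(); c=viewer.read_camera(n); cv2.imwrite('pics/'+f,c['img'][:,:,::-1]); 
    T=np.eye(4);T[:3,3]=o['tool_pos'];
    T[:3,:3]=R.from_euler('xyz',o['tool_rot'],degrees=True).as_matrix()
    E=c['extrinsics'] if 'extrinsics' in c else np.linalg.inv(T@np.array(c['mount']))
    f_=210/np.tan(np.radians(c['vfov']/2))
    np.savez('pics/'+f+'.npz',E=E,f=f_,cx=c['cx'],cy=c['cy'])
    return o,c
def load(f):
    return np.load('pics/'+f+'.npz')
def ray(f,u,v,z):
    d=load(f);E=d['E'];r=E[:3,:3].T@np.array([(u-d['cx'])/d['f'],(v-d['cy'])/d['f'],1]);o=-E[:3,:3].T@E[:3,3]
    return o+r*(z-o[2])/r[2]
def proj(f,p):
    d=load(f);q=d['E'][:3,:3]@np.array(p)+d['E'][:3,3];return np.array([d['cx']+d['f']*q[0]/q[2],d['cy']+d['f']*q[1]/q[2]])
def crop(f,x,y,w,h,s):
    im=cv2.imread('pics/'+f)[y:y+h,x:x+w]; cv2.imwrite('pics/c%d_%d_%s'%(x,y,f),cv2.resize(im,None,fx=s,fy=s,interpolation=cv2.INTER_CUBIC))
E
python3 - <<'E'
from h import *
o,c=snap('scene','s0.png');snap('top','t0.png');_,w=snap('wrist','w0.png')
print(o); print({k:v for k,v in c.items() if k!='img'}); print(w['mount'],w['vfov'])
print(load('t0.png')['E'],load('t0.png')['f'])
E
```

```text
pics
{'time_s': 0.0, 'qpos': array([71.91225521, 18.43875081, -4.01648485, 83.17492745,  1.29665617,
       78.54036495, -3.26311188]), 'joint_velocities': array([-0.0293469 ,  0.11197247,  0.03019444, -0.01035262, -0.0070633 ,
        0.02230576, -0.08780917]), 'effort': array([-2.33952642e-04, -4.91287494e+01, -4.03860155e-01, -3.12530851e+01,
       -6.39660470e-02,  4.35347459e-02,  1.60704508e-04]), 'tool_pos': array([ 0.21029062, -0.61451013,  0.24646488]), 'tool_rot': array([-1.79891297e+02,  7.06927178e-03,  1.88956251e+01]), 'force': array([-0.06067793,  0.0137131 ,  0.61374609]), 'wrist_torque': array([-0.03286655, -0.03505396,  0.01392403]), 'grip_width': 0.08689937814061734}
{'vfov': 52.9770001290727, 'cx': 277.5993904185431, 'cy': 210.98419104798427, 'extrinsics': array([[ 0.8927256 ,  0.45056227, -0.00588681, -0.47502322],
       [ 0.34707432, -0.69589318, -0.62870669, -0.12988598],
       [-0.2873681 ,  0.55921939, -0.77762024,  1.31559596],
       [ 0.        ,  0.        ,  0.        ,  1.        ]])}
[[-2.98309835e-04 -9.65726096e-01 -2.59563130e-01  7.13163488e-02]
 [ 9.99999411e-01 -5.58888119e-04  9.30113544e-04  4.98069824e-04]
 [-1.04330167e-03 -2.59562700e-01  9.65725694e-01 -1.36529970e-01]
 [ 0.00000000e+00  0.00000000e+00  0.00000000e+00  1.00000000e+00]] 69.28400691499193
[[ 1.48743554e-03 -9.99793637e-01 -2.02600626e-02 -1.20454567e-03]
 [-9.95156258e-01  5.11528542e-04 -9.83044233e-02  5.41485808e-01]
 [ 9.82945005e-02  2.03081496e-02 -9.94950135e-01  1.23468636e+00]
 [ 0.00000000e+00  0.00000000e+00  0.00000000e+00  1.00000000e+00]] 419.4984410131461
```

View pics/s0.png

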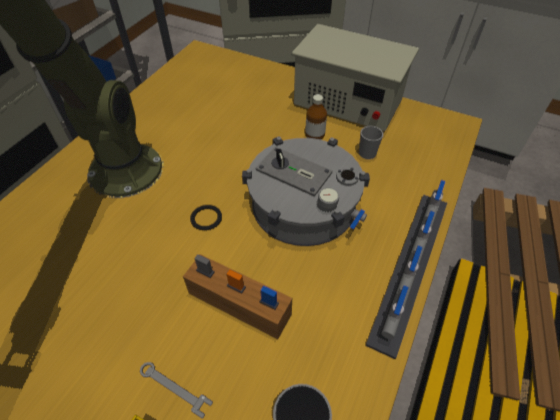

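View pics/t0.png

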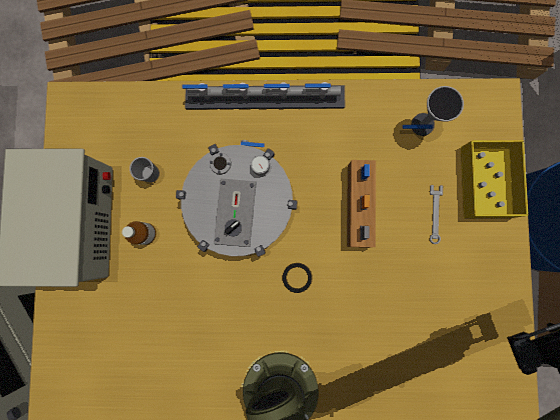

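View pics/w0.png

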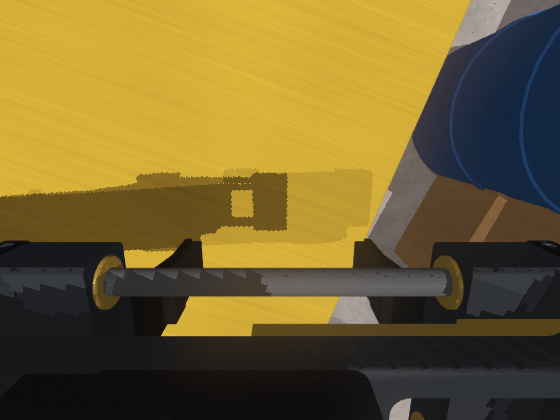

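```bash
python3 - <<'E'
from h import *
crop('t0.png',175,140,130,120,6);crop('t0.png',335,150,60,105,5);crop('s0.png',240,135,140,110,5)
E
```

```text
(no output)
```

View pics/c175_140_t0.png

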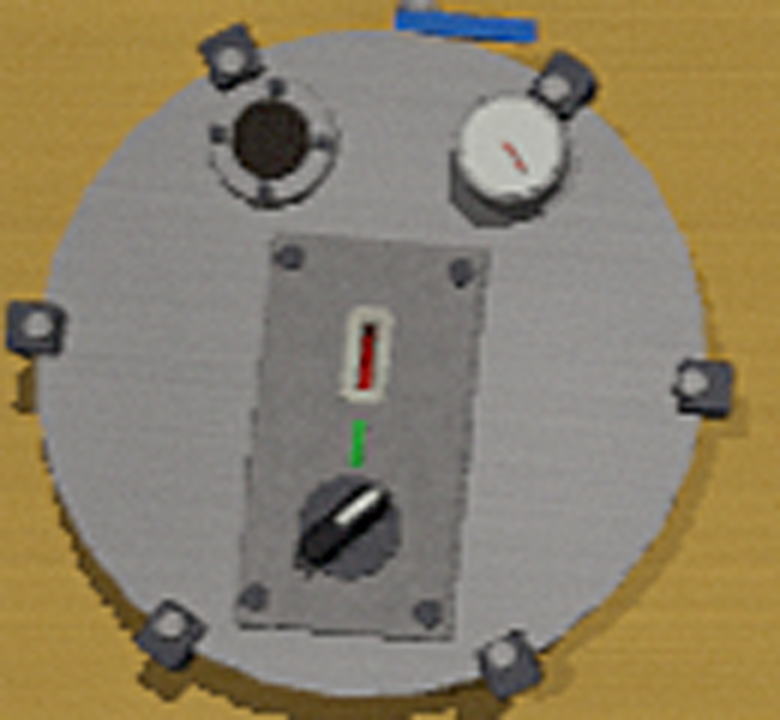

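View pics/c335_150_t0.png

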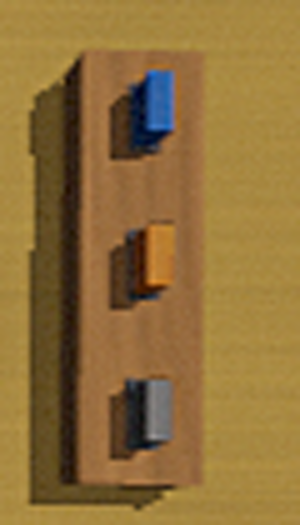

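View pics/c240_135_s0.png

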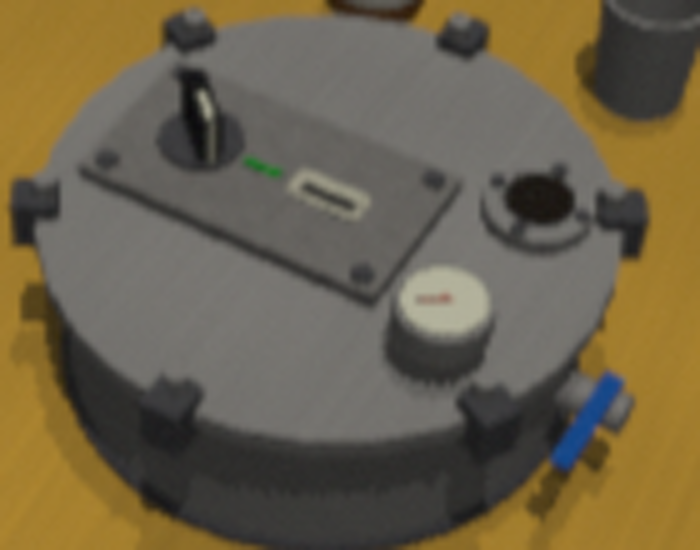

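```bash
cat >> h.py <<'E'
def cr(f,x,y,s,u,v,z): return ray(f,x+(u+.5)/s-.5,y+(v+.5)/s-.5,z)
E
python3 - <<'E'
from h import *
np.set_printoptions(precision=4,suppress=True)
a=('t0.png',175,140,6)
s=cr(*a,367,355,.126);k=cr(*a,350,527,.1265);m=cr(*a,357,443,.122)
print('slot',s,'knob',k,np.linalg.norm(s-k),np.degrees(np.arctan2(*(s-k)[[1,0]])),m)
P=[cr(*a,u,v,.122) for u,v in [(273,235),(490,250),(455,638),(238,625)]]
print('plate',P,[np.degrees(np.arctan2(*(P[i]-P[j])[[1,0]])) for i,j in [(0,3),(1,2)]])
p1=cr(*a,378,491,.1585);p2=cr(*a,340,521,.1585);print(p1,p2,np.degrees(np.arctan2(*(p1-p2)[[1,0]])))
b=('t0.png',335,150,5)
zt=.085+.006+.05
h=cr(*b,159,101,zt);g=cr(*b,159,409,zt);print('blue',h,'orange',cr(*b,160,255,zt),'grey',g,np.degrees(np.arctan2(*(h-g)[[1,0]])))
E
```

```text
slot [0.5536 0.1205 0.126 ] knob [0.4739 0.1274 0.1265] 0.08001017980209879 -4.894588024295687 [0.513  0.1252 0.122 ]
plate [array([0.6106, 0.1658, 0.122 ]), array([0.6033, 0.0641, 0.122 ]), array([0.4231, 0.0789, 0.122 ]), array([0.429 , 0.1791, 0.122 ])] [np.float64(-4.198114466185834), np.float64(-4.703194630019518)]
[0.4885 0.1107 0.1585] [0.475  0.1276 0.1585] -51.47376607296868
blue [ 0.6315 -0.2399  0.141 ] orange [ 0.5464 -0.2389  0.141 ] grey [ 0.4626 -0.2368  0.141 ] -1.0683222326114277
```

```bash
cat > plan.py <<'E'
# usage: plan.py open n x y z yaw ...  : prints n rows per target, from measured (or given) pose
import sys
from h import *
def plan(p,Rm,targets,op):
    out=[]
    for n,x,y,z,yaw in targets:
        Rt=R.from_euler('xyz',[180,0,yaw],degrees=True)
        rv=(Rm.inv()*Rt).as_rotvec(); dp=(np.array([x,y,z])-p)/n
        for i in range(n):
            s=Rm.inv().apply(dp)*100; out.append([op]+list(np.round(s,2))+list(np.round(rv/n,4))); Rm=Rm*R.from_rotvec(rv/n)
        p=np.array([x,y,z])
    return out
if __name__=='__main__':
    o=env.get_obs(); v=list(map(float,sys.argv[1:])); op=v[0]
    T=[(int(v[i]),*v[i+1:i+5]) for i in range(1,len(v),5)]
    print(o['time_s'],o['tool_pos'],o['tool_rot'],o['grip_width'])
    for i,r in enumerate(plan(o['tool_pos'],R.from_euler('xyz',o['tool_rot'],degrees=True),T,op)): print([float(q) for q in r], '' if (i+1)%5 else '\n')
E
python3 plan.py 8.7 12 .48 -.27 .25 75  10 .524 .065 .25 128.5
```

```text
0.15 [ 0.21032844 -0.61462605  0.24671131] [-1.79915277e+02  5.35139800e-03  1.88977123e+01] 0.0865309092363358
[8.7, 3.06, -1.99, -0.02, -0.0001, -0.0001, -0.0816] 
[8.7, 3.21, -1.73, -0.03, -0.0001, -0.0001, -0.0816] 
[8.7, 3.34, -1.47, -0.03, -0.0001, -0.0001, -0.0816] 
[8.7, 3.45, -1.19, -0.03, -0.0001, -0.0001, -0.0816] 
[8.7, 3.53, -0.9, -0.03, -0.0001, -0.0001, -0.0816] 

[8.7, 3.59, -0.61, -0.03, -0.0001, -0.0001, -0.0816] 
[8.7, 3.63, -0.32, -0.03, -0.0001, -0.0001, -0.0816] 
[8.7, 3.65, -0.02, -0.03, -0.0001, -0.0001, -0.0816] 
[8.7, 3.64, 0.28, -0.03, -0.0001, -0.0001, -0.0816] 
[8.7, 3.6, 0.57, -0.03, -0.0001, -0.0001, -0.0816] 

[8.7, 3.54, 0.86, -0.03, -0.0001, -0.0001, -0.0816] 
[8.7, 3.46, 1.15, -0.03, -0.0001, -0.0001, -0.0816] 
[8.7, 3.35, -0.44, -0.0, 0.0, 0.0, -0.0934] 
[8.7, 3.38, -0.13, -0.0, 0.0, 0.0, -0.0934] 
[8.7, 3.37, 0.19, 0.0, 0.0, 0.0, -0.0934] 

[8.7, 3.34, 0.5, 0.0, 0.0, 0.0, -0.0934] 
[8.7, 3.28, 0.81, 0.0, 0.0, 0.0, -0.0934] 
[8.7, 3.19, 1.11, 0.0, 0.0, 0.0, -0.0934] 
[8.7, 3.07, 1.41, 0.0, 0.0, 0.0, -0.0934] 
[8.7, 2.93, 1.69, 0.0, 0.0, 0.0, -0.0934] 

[8.7, 2.76, 1.95, 0.0, 0.0, 0.0, -0.0934] 
[8.7, 2.56, 2.2, 0.0, 0.0, 0.0, -0.0934]
```

Emit:
{"api": "move_arm", "payload": {"steps": [[8.7,3.1,-2.0,0,0,0,-0.082],[8.7,3.2,-1.7,0,0,0,-0.082],[8.7,3.3,-1.5,0,0,0,-0.082],[8.7,3.4,-1.2,0,0,0,-0.082],[8.7,3.5,-0.9,0,0,0,-0.082]]}}

```text
time_s: 0.57
tool_pos: [0.3227, -0.4701, 0.2473]
tool_rot: [-180.0, 0.0, 42.6]
force: [1.3, -0.1, -0.1]
grip_width: 0.0867
```

Emit:
{"api": "move_arm", "payload": {"steps": [[8.7,3.6,-0.6,0,0,0,-0.082],[8.7,3.6,-0.3,0,0,0,-0.082],[8.7,3.6,0,0,0,0,-0.082],[8.7,3.6,0.3,0,0,0,-0.082],[8.7,3.6,0.6,0,0,0,-0.082]]}}

```text
time_s: 0.98
tool_pos: [0.4347, -0.3277, 0.2474]
tool_rot: [-180.0, 0.0, 66.1]
force: [1.0, -0.3, 1.0]
grip_width: 0.0871
```

```bash
python3 plan.py 8.7 12 .524 .065 .25 128.5
```

```text
0.9833 [ 0.4346891  -0.3277348   0.24744465] [-1.79989270e+02  1.99353675e-02  6.60979772e+01] 0.0870765041085998
[8.7, 3.29, -0.65, -0.02, -0.0, 0.0, -0.0908] 
[8.7, 3.34, -0.34, -0.02, -0.0, 0.0, -0.0908] 
[8.7, 3.36, -0.04, -0.02, -0.0, 0.0, -0.0908] 
[8.7, 3.35, 0.26, -0.02, -0.0, 0.0, -0.0908] 
[8.7, 3.31, 0.57, -0.02, -0.0, 0.0, -0.0908] 

[8.7, 3.24, 0.86, -0.02, -0.0, 0.0, -0.0908] 
[8.7, 3.15, 1.15, -0.02, -0.0, 0.0, -0.0908] 
[8.7, 3.03, 1.43, -0.02, -0.0, 0.0, -0.0908] 
[8.7, 2.89, 1.7, -0.02, -0.0, 0.0, -0.0908] 
[8.7, 2.73, 1.96, -0.02, -0.0, 0.0, -0.0908] 

[8.7, 2.54, 2.2, -0.02, -0.0, 0.0, -0.0908] 
[8.7, 2.33, 2.42, -0.02, -0.0, 0.0, -0.0908]
```

Emit:
{"api": "move_arm", "payload": {"steps": [[8.7,3.3,-0.6,0,0,0,-0.09],[8.7,3.3,-0.3,0,0,0,-0.09],[8.7,3.4,0,0,0,0,-0.09],[8.7,3.3,0.3,0,0,0,-0.09],[8.7,3.3,0.6,0,0,0,-0.09]]}}

```text
time_s: 1.4
tool_pos: [0.474, -0.1652, 0.2473]
tool_rot: [-180.0, 0.0, 91.9]
force: [0.5, 0.3, -0.5]
grip_width: 0.0872
```

Emit:
{"api": "move_arm", "payload": {"steps": [[8.7,3.2,0.9,0,0,0,-0.09],[8.7,3.1,1.2,0,0,0,-0.09],[8.7,3.0,1.4,0,0,0,-0.09],[8.7,2.9,1.7,0,0,0,-0.09],[8.7,2.7,2.0,0,0,0,-0.09]]}}

```text
time_s: 1.82
tool_pos: [0.5136, -0.0032, 0.2475]
tool_rot: [-180.0, 0.0, 117.7]
force: [1.4, -0.7, -0.0]
grip_width: 0.0867
```

Emit:
{"api": "move_arm", "payload": {"steps": [[8.7,1.5,1.3,0,0,0,-0.07],[8.7,0.5,0.5,0,0,0,-0.02],[8.7,0,0,0,0,0,0]]}}

```text
time_s: 2.07
tool_pos: [0.5201, 0.0227, 0.2474]
tool_rot: [-180.0, -0.0, 122.8]
force: [0.5, -0.3, 0.1]
grip_width: 0.0869
```

```bash
python3 - <<'E'
from h import *
o,_=snap('wrist','w1.png');print(o['tool_pos'],o['tool_rot'])
E
```

```text
[0.52008043 0.02267284 0.24735961] [-1.79982442e+02 -1.89494405e-02  1.22763380e+02]
```

View pics/w1.png

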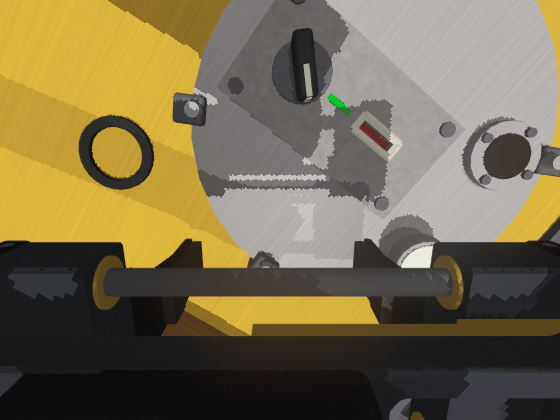

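```bash
python3 - <<'E'
from h import *
crop('w1.png',260,15,150,150,5)
E
```

```text
(no output)
```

View pics/c260_15_w1.png

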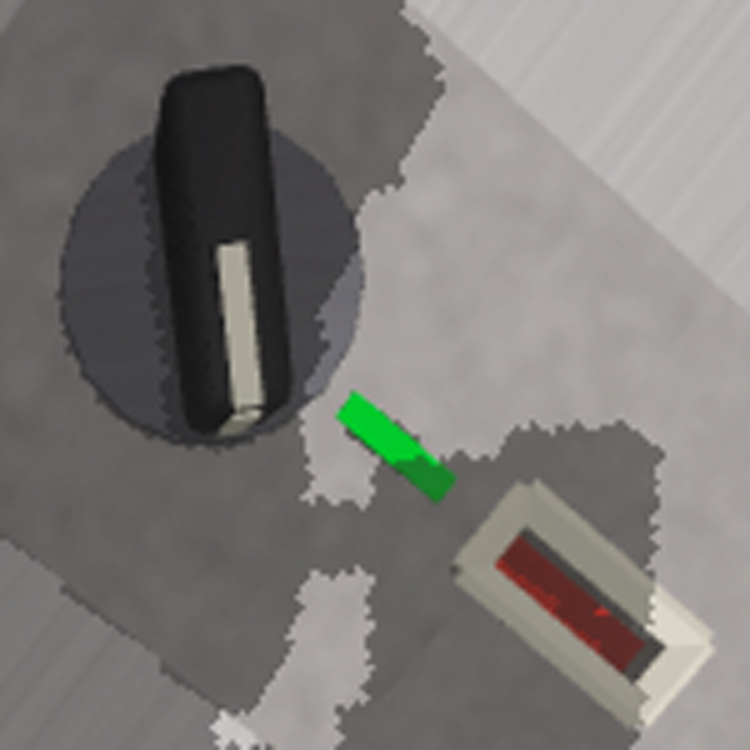

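```bash
python3 - <<'E'
from h import *
np.set_printoptions(precision=4,suppress=True)
a=('w1.png',260,15,5)
an=lambda d:np.degrees(np.arctan2(d[1],d[0]))
def show(n,pts,z):
    P=np.array([cr(*a,u,v,z) for u,v in pts]);print(n,P.mean(0),[round(np.linalg.norm(P[i]-P[(i+1)%len(P)]),4) for i in range(len(P))],[round(an(P[i]-P[(i+1)%len(P)]),1) for i in range(len(P))]);return P.mean(0)
s=show('lip',[(535,482),(714,647),(640,727),(453,572)],.126)
show('lip.122',[(535,482),(714,647),(640,727),(453,572)],.122)
show('inner',[(527,528),(664,648),(630,680),(497,568)],.122)
k=show('disc',[(60,290),(211,130),(363,290),(211,449)],.1265)
g=show('green',[(350,408),(447,490)],.122)
show('ptr',[(248,408),(231,242)],.1585)
show('bar',[(166,90),(290,385)],.1585)
show('bartop',[(212,68),(240,400)],.1585)
print(an(s-k),np.linalg.norm(s-k),an(g-k))
E
```

```text
lip [0.5545 0.1211 0.126 ] [np.float64(0.0411), np.float64(0.0172), np.float64(0.0416), np.float64(0.0187)] [np.float64(173.3), np.float64(82.8), np.float64(-4.6), np.float64(-98.6)]
lip.122 [0.5556 0.1217 0.122 ] [np.float64(0.0417), np.float64(0.0175), np.float64(0.0422), np.float64(0.019)] [np.float64(173.3), np.float64(82.8), np.float64(-4.6), np.float64(-98.6)]
inner [0.5545 0.1213 0.122 ] [np.float64(0.0313), np.float64(0.0075), np.float64(0.0301), np.float64(0.0078)] [np.float64(174.4), np.float64(78.1), np.float64(-4.8), np.float64(-92.5)]
disc [0.4755 0.1275 0.1265] [np.float64(0.0323), np.float64(0.0331), np.float64(0.0331), np.float64(0.0337)] [np.float64(-103.0), np.float64(169.9), np.float64(78.1), np.float64(-11.6)]
green [0.5144 0.1251 0.122 ] [np.float64(0.0208), np.float64(0.0208)] [np.float64(175.2), np.float64(-4.8)]
ptr [0.482  0.1203 0.1585] [np.float64(0.0214), np.float64(0.0214)] [np.float64(-49.5), np.float64(130.5)]
bar [0.4748 0.1284 0.1585] [np.float64(0.0407), np.float64(0.0407)] [np.float64(148.5), np.float64(-31.5)]
bartop [0.4743 0.1285 0.1585] [np.float64(0.0415), np.float64(0.0415)] [np.float64(129.3), np.float64(-50.7)]
-4.643809242687444 0.07922096206394902 -3.4227180759138927
```

```bash
python3 plan.py 4 5 .475 .128 .205 130 5 .475 .128 .154 130
```

```text
2.1167 [0.51994224 0.0204845  0.24719873] [-1.79932848e+02  1.25534183e-02  1.22537400e+02] 0.08708330492267838
[4.0, 2.3, 0.4, 0.84, -0.0002, 0.0, -0.026] 
[4.0, 2.29, 0.46, 0.84, -0.0002, 0.0, -0.026] 
[4.0, 2.27, 0.52, 0.84, -0.0002, 0.0, -0.026] 
[4.0, 2.26, 0.58, 0.84, -0.0002, 0.0, -0.026] 
[4.0, 2.24, 0.64, 0.84, -0.0002, 0.0, -0.026] 

[4.0, 0.0, -0.0, 1.02, -0.0, 0.0, 0.0] 
[4.0, 0.0, -0.0, 1.02, -0.0, 0.0, 0.0] 
[4.0, 0.0, -0.0, 1.02, -0.0, 0.0, 0.0] 
[4.0, 0.0, -0.0, 1.02, -0.0, 0.0, 0.0] 
[4.0, 0.0, -0.0, 1.02, -0.0, 0.0, 0.0]
```

Emit:
{"api": "move_arm", "payload": {"steps": [[4,2.3,0.4,0.8,0,0,-0.026],[4,2.3,0.5,0.8,0,0,-0.026],[4,2.3,0.5,0.8,0,0,-0.026],[4,2.3,0.6,0.8,0,0,-0.026],[4,2.2,0.6,0.8,0,0,-0.026]]}}

```text
time_s: 2.53
tool_pos: [0.4735, 0.1311, 0.2067]
tool_rot: [-180.0, 0.0, 130.2]
force: [-0.2, 0.1, 0.2]
grip_width: 0.0615
```

Emit:
{"api": "move_arm", "payload": {"steps": [[4,0,0,0,0,0,0],[4,0,0,0,0,0,0],[4,0,0,0,0,0,0]]}}

```text
time_s: 2.78
tool_pos: [0.4748, 0.1294, 0.2074]
tool_rot: [-180.0, 0.0, 130.1]
force: [0.1, -0.8, -0.6]
grip_width: 0.0435
```

```bash
python3 plan.py 4 2 .475 .128 .19 130 4 .475 .128 .154 130; python3 -c "
from h import *
snap('wrist','w2.png')"
```

```text
2.7833 [0.47477508 0.1294487  0.20739769] [-1.79978660e+02  4.50069729e-02  1.30100965e+02] 0.04347717368256012
[4.0, -0.06, -0.04, 0.87, -0.0002, 0.0004, 0.0009] 
[4.0, -0.06, -0.04, 0.87, -0.0002, 0.0004, 0.0009] 
[4.0, -0.0, -0.0, 0.9, 0.0, -0.0, -0.0] 
[4.0, -0.0, -0.0, 0.9, 0.0, -0.0, -0.0] 
[4.0, -0.0, -0.0, 0.9, 0.0, -0.0, -0.0] 

[4.0, -0.0, -0.0, 0.9, 0.0, -0.0, -0.0]
```

View pics/w2.png

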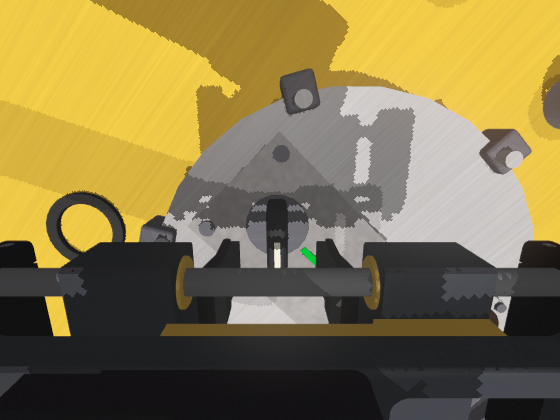

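The knob bar stands upright at column 278, midway between the fingers (225 and 328), and is aligned with them. Going down.

Emit:
{"api": "move_arm", "payload": {"steps": [[4,-0.05,-0.05,1.0,0,0,0],[4,-0.05,-0.05,1.1,0,0,0],[4,0,0,1.1,0,0,0],[4,0,0,1.1,0,0,0],[4,0,0,1.1,0,0,0]]}}

```text
time_s: 3.25
tool_pos: [0.4744, 0.1275, 0.1518]
tool_rot: [-179.9, -0.0, 130.0]
force: [-0.2, 0.3, 7.8]
grip_width: 0.04
```

Emit:
{"api": "move_arm", "payload": {"steps": [[4,0,0,0,0,0,0],[4,0,0,0,0,0,0]]}}

```text
time_s: 3.42
tool_pos: [0.4745, 0.1279, 0.1525]
tool_rot: [-180.0, -0.1, 130.1]
force: [0.9, -0.1, 0.5]
grip_width: 0.0402
```

Emit:
{"api": "move_arm", "payload": {"steps": [[1,0,0,0,0,0,0],[1,0,0,0,0,0,0],[1,0,0,0,0,0,0],[1,0,0,0,0,0,0],[1,0,0,0,0,0,0]], "force": 30}}

```text
time_s: 3.83
tool_pos: [0.4747, 0.1279, 0.1535]
tool_rot: [180.0, 0.0, 130.1]
force: [0.6, 0.8, 0.1]
grip_width: 0.015
```

Emit:
{"api": "move_arm", "payload": {"steps": [[1,0,0,0,0,0,-0.05],[1,0,0,0,0,0,-0.08],[1,0,0,0,0,0,-0.08],[1,0,0,0,0,0,-0.08],[1,0,0,0,0,0,-0.08]]}}

```text
time_s: 4.25
tool_pos: [0.4755, 0.1286, 0.1536]
tool_rot: [179.9, 0.1, 151.5]
force: [3.6, 3.0, -3.8]
grip_width: 0.014
```

Emit:
{"api": "move_arm", "payload": {"steps": [[1,0,0,0,0,0,-0.08],[1,0,0,0,0,0,-0.08],[1,0,0,0,0,0,-0.08],[1,0,0,0,0,0,-0.08],[1,0,0,0,0,0,-0.06]]}}

```text
time_s: 4.67
tool_pos: [0.4756, 0.1291, 0.1536]
tool_rot: [179.9, 0.1, 173.3]
force: [3.9, 3.3, -3.6]
grip_width: 0.0137
```

Emit:
{"api": "move_arm", "payload": {"steps": [[1,0,0,0,0,0,-0.035],[1,0,0,0,0,0,0],[1,0,0,0,0,0,0],[1,0,0,0,0,0,0]]}}

```text
time_s: 5.0
tool_pos: [0.4756, 0.1291, 0.1536]
tool_rot: [179.9, 0.1, 175.0]
force: [4.1, 4.1, -4.6]
grip_width: 0.0139
```

Emit:
{"api": "move_arm", "payload": {"steps": [[4,0,0,0,0,0,0],[4,0,0,0,0,0,0],[4,0,0,0,0,0,0],[4,0,0,0,0,0,0]]}}

```text
time_s: 5.33
tool_pos: [0.4746, 0.1275, 0.1535]
tool_rot: [-180.0, -0.0, 175.0]
force: [-0.1, -0.1, -0.7]
grip_width: 0.0332
```

Emit:
{"api": "move_arm", "payload": {"steps": [[4,0,0,-1,0,0,0],[4,0,0,-2,0,0,0],[4,0,0,-3,0,0,0],[4,0,0,-2.5,0,0,0],[4,0,0,-1,0,0,0]]}}

```text
time_s: 5.75
tool_pos: [0.4763, 0.1286, 0.2527]
tool_rot: [180.0, 0.3, 175.0]
force: [-0.8, 0.7, -0.6]
grip_width: 0.0397
```

```bash
python3 plan.py 4 6 .595 .12 .25 175.2
```

```text
5.75 [0.47627301 0.12855753 0.25267801] [179.97779893   0.31462273 175.03141013] 0.039708591457007794
[4.0, -1.98, 0.03, 0.06, 0.0001, 0.0009, -0.0005] 
[4.0, -1.98, 0.03, 0.05, 0.0001, 0.0009, -0.0005] 
[4.0, -1.98, 0.03, 0.05, 0.0001, 0.0009, -0.0005] 
[4.0, -1.98, 0.03, 0.05, 0.0001, 0.0009, -0.0005] 
[4.0, -1.98, 0.03, 0.05, 0.0001, 0.0009, -0.0005] 

[4.0, -1.98, 0.02, 0.05, 0.0001, 0.0009, -0.0005]
```

Emit:
{"api": "move_arm", "payload": {"steps": [[4,-2.2,0,0,0,0,0],[4,-2.5,0,0,0,0,0],[4,-2.5,0,0,0,0,0],[4,-2.5,0,0,0,0,0],[4,-2.5,0,0,0,0,0]]}}

```text
time_s: 6.17
tool_pos: [0.5974, 0.1166, 0.2482]
tool_rot: [-180.0, -0.0, 175.0]
force: [0.7, -0.9, -0.1]
grip_width: 0.0402
```

Emit:
{"api": "move_arm", "payload": {"steps": [[4,-0.6,0,0,0,0,0],[4,0,0,0,0,0,0],[4,0,0,0,0,0,0],[4,0,0,0,0,0,0],[4,0,0,0,0,0,0]]}}

```text
time_s: 6.58
tool_pos: [0.6012, 0.1173, 0.249]
tool_rot: [-179.9, 0.0, 175.1]
force: [-0.4, 0.5, -0.3]
grip_width: 0.0399
```

```bash
python3 - <<'E'
from h import *
o,_=snap('wrist','w3.png');print(o['tool_pos'],o['tool_rot'],o['joint_velocities'])
crop('w3.png',215,15,140,160,4)
E
```

```text
[0.60120447 0.11727761 0.24895274] [-1.79944231e+02  1.53892731e-02  1.75090619e+02] [ 0.02930199 -0.10844493  0.0757654  -0.34802166  0.24616258 -0.06822234
  0.00645332]
```

View pics/c215_15_w3.png

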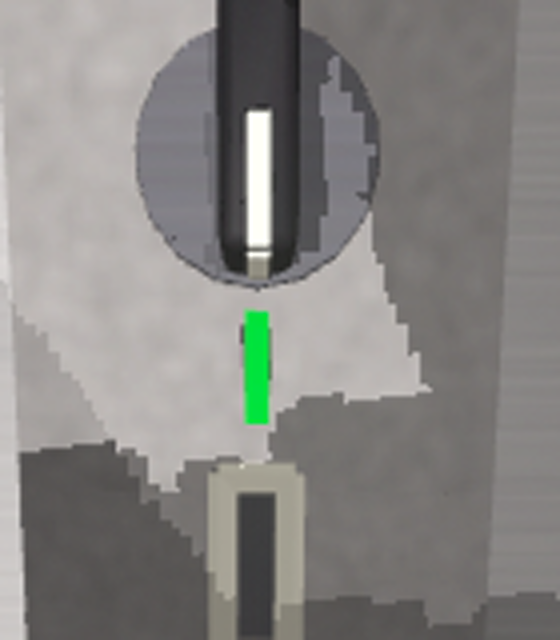

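```bash
python3 - <<'E'
from h import *
crop('w3.png',235,115,90,90,8)
E
```

```text
(no output)
```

View pics/c235_115_w3.png

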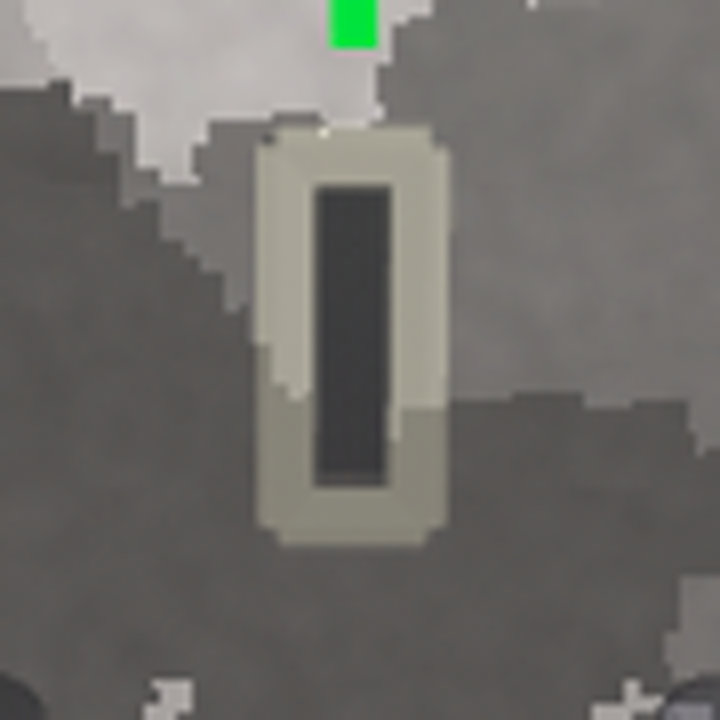

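```bash
python3 - <<'E'
from h import *
np.set_printoptions(precision=4,suppress=True)
a=('w3.png',235,115,8);b=('w3.png',215,15,4)
an=lambda d:np.degrees(np.arctan2(d[1],d[0]))
P=np.array([cr(*a,u,v,.122) for u,v in [(316,187),(391,187),(387,487),(313,487)]]);print(P.mean(0),np.linalg.norm(P[0]-P[3]),np.linalg.norm(P[0]-P[1]),an(P[3]-P[0]),an(P[2]-P[1]))
P=np.array([cr(*a,u,v,.125) for u,v in [(257,128),(449,128),(447,546),(256,546)]]);print('lip',P.mean(0),an(P[3]-P[0]),an(P[2]-P[1]))
s=P.mean(0)
g1=cr(*b,256.5,312,.122);g2=cr(*b,256.5,423,.122);print('green',an(g2-g1))
p1=cr(*b,258.5,110,.1585);p2=cr(*b,258.5,246,.1585);print('ptr',p1,p2,an(p2-p1))
k=cr(*b,258,158,.1265);print(k,an(s-k),np.linalg.norm(s-k))
E
```

```text
[0.5546 0.1215 0.122 ] 0.03178715704041734 0.00790791823172391 -5.687692926494804 -5.419570816674957
lip [0.5546 0.1215 0.125 ] -5.605988927913236 -4.558894545702593
green -4.866730852983911
ptr [0.4752 0.1287 0.1585] [0.4963 0.1269 0.1585] -4.841963396938457
[0.4757 0.1287 0.1265] -5.171805377604018 0.07917620314296651
```

```bash
python3 plan.py 5 10 .69 -.24 .25 179
```

```text
6.6333 [0.60138686 0.11712193 0.24903198] [-1.79944342e+02  3.26546182e-02  1.75072300e+02] 0.039932278442042654
[5.0, -1.19, -3.48, -0.01, -0.0001, 0.0001, -0.0069] 
[5.0, -1.17, -3.49, -0.01, -0.0001, 0.0001, -0.0069] 
[5.0, -1.14, -3.5, -0.01, -0.0001, 0.0001, -0.0069] 
[5.0, -1.12, -3.51, -0.01, -0.0001, 0.0001, -0.0069] 
[5.0, -1.09, -3.51, -0.01, -0.0001, 0.0001, -0.0069] 

[5.0, -1.07, -3.52, -0.01, -0.0001, 0.0001, -0.0069] 
[5.0, -1.05, -3.53, -0.01, -0.0001, 0.0001, -0.0069] 
[5.0, -1.02, -3.53, -0.01, -0.0001, 0.0001, -0.0069] 
[5.0, -1.0, -3.54, -0.01, -0.0001, 0.0001, -0.0069] 
[5.0, -0.97, -3.55, -0.01, -0.0001, 0.0001, -0.0069]
```

Emit:
{"api": "move_arm", "payload": {"steps": [[5,-0.8,-2.2,0,0,0,-0.007],[5,-1.1,-3.5,0,0,0,-0.007],[5,-1.1,-3.5,0,0,0,-0.007],[5,-1.1,-3.5,0,0,0,-0.007],[5,-1.1,-3.5,0,0,0,-0.007]]}}

```text
time_s: 7.05
tool_pos: [0.6422, -0.0501, 0.2493]
tool_rot: [-179.9, 0.0, 177.1]
force: [0.8, 0.6, 0.8]
grip_width: 0.0495
```

Emit:
{"api": "move_arm", "payload": {"steps": [[5,-1.1,-3.5,0,0,0,-0.007],[5,-1.1,-3.5,0,0,0,-0.007],[5,-1,-3.5,0,0,0,-0.007],[5,-1,-3.5,0,0,0,-0.007],[5,-1,-3.5,0,0,0,-0.007]]}}

```text
time_s: 7.47
tool_pos: [0.6876, -0.2271, 0.2493]
tool_rot: [-179.9, 0.0, 179.1]
force: [0.8, 0.2, 0.3]
grip_width: 0.0498
```

Emit:
{"api": "move_arm", "payload": {"steps": [[5,0,-1.4,0,0,0,0],[5,0,0,0,0,0,0],[5,0,0,0,0,0,0],[5,0,0,0,0,0,0]]}}

```text
time_s: 7.8
tool_pos: [0.6876, -0.237, 0.2491]
tool_rot: [179.9, 0.0, 179.2]
force: [0.8, 0.5, 0.2]
grip_width: 0.05
```

```bash
python3 - <<'E'
from h import *
o,_=snap('wrist','w4.png');print(o['tool_pos'],o['tool_rot'])
E
```

```text
[ 0.68759086 -0.23695696  0.24909747] [1.79933318e+02 1.92818260e-02 1.79171330e+02]
```

View pics/w4.png

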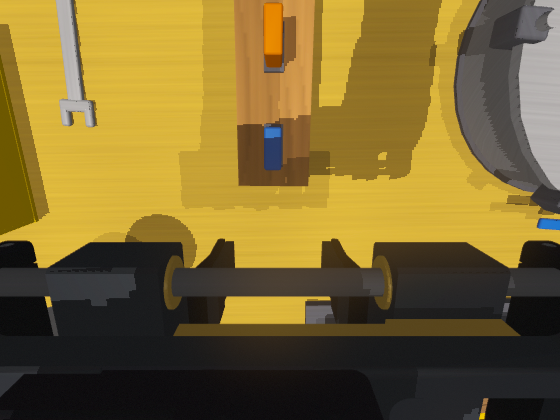

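```bash
python3 - <<'E'
from h import *
crop('w4.png',225,0,100,200,4)
E
cp pics/c225_0_w4.png pics/w4c.png
```

```text
(no output)
```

View pics/w4c.png

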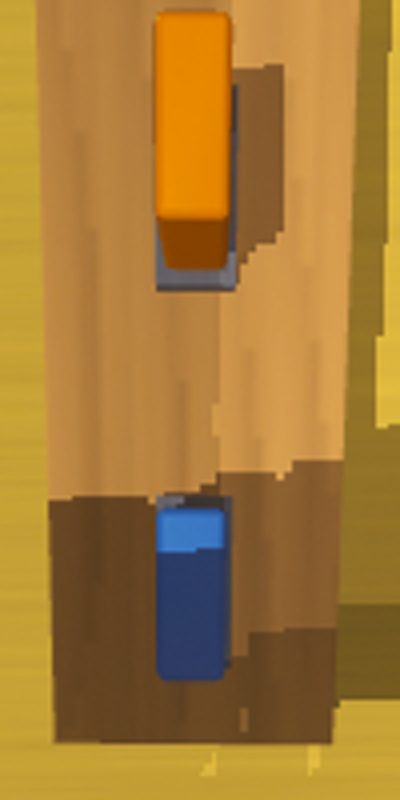

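```bash
python3 - <<'E'
from h import *
np.set_printoptions(precision=4,suppress=True)
a=('w4.png',225,0,4)
an=lambda d:np.degrees(np.arctan2(d[1],d[0]))
def q(n,pts,z):
    P=np.array([cr(*a,u,v,z) for u,v in pts]);m=P.mean(0);print(n,m,[round(np.linalg.norm(P[i]-P[(i+1)%4]),4) for i in range(4)],an(P[3]-P[0]),an(P[2]-P[1]));return m
b=q('blue',[(157,508),(228,508),(225,682),(157,682)],.141)
g=q('orange',[(155,13),(231,13),(229,218),(156,218)],.141)
q('rack',[(36,0),(360,0),(333,743),(55,743)],.085)
print(an(b-g),np.linalg.norm(b-g))
E
```

```text
blue [ 0.6326 -0.2405  0.141 ] [np.float64(0.0138), np.float64(0.0338), np.float64(0.0137), np.float64(0.0338)] -1.5226654214906639 -1.6681254308974707
orange [ 0.5482 -0.2387  0.141 ] [np.float64(0.0134), np.float64(0.0328), np.float64(0.0134), np.float64(0.0328)] -1.2276124117597202 -1.2459019491886478
rack [ 0.5911 -0.2396  0.085 ] [np.float64(0.0698), np.float64(0.1623), np.float64(0.0697), np.float64(0.1623)] -1.3404099606004338 -1.3971235160114945
-1.215343168321917 0.08438064146575121
```

```bash
python3 plan.py 5 5 .6325 -.2405 .185 178.7
```

```text
7.85 [ 0.68773296 -0.23654878  0.24923948] [1.79952027e+02 3.05175346e-02 1.79219087e+02] 0.05015693953715238
[5.0, 1.1, -0.1, 1.28, 0.0002, 0.0001, 0.0018] 
[5.0, 1.1, -0.1, 1.28, 0.0002, 0.0001, 0.0018] 
[5.0, 1.1, -0.1, 1.28, 0.0002, 0.0001, 0.0018] 
[5.0, 1.1, -0.1, 1.28, 0.0002, 0.0001, 0.0018] 
[5.0, 1.1, -0.1, 1.28, 0.0002, 0.0001, 0.0018]
```

Emit:
{"api": "move_arm", "payload": {"steps": [[5,1.1,-0.1,1.3,0,0,0.002],[5,1.1,-0.1,1.3,0,0,0.002],[5,1.1,-0.1,1.3,0,0,0.002],[5,1.1,-0.1,1.3,0,0,0.002],[5,1.1,0,1.3,0,0,0.001]]}}

```text
time_s: 8.27
tool_pos: [0.6322, -0.24, 0.1836]
tool_rot: [-180.0, 0.0, 178.7]
force: [-0.3, -0.1, -0.4]
grip_width: 0.05
```

Emit:
{"api": "move_arm", "payload": {"steps": [[5,0,0,0,0,0,0],[5,0,0,0,0,0,0],[5,0,0,0,0,0,0],[5,0,0,0,0,0,0]]}}

```text
time_s: 8.6
tool_pos: [0.634, -0.2413, 0.185]
tool_rot: [-180.0, 0.1, 178.6]
force: [-0.1, -0.2, 0.4]
grip_width: 0.0498
```

```bash
python3 plan.py 5 5 .6325 -.2405 .122 178.7; python3 -c "
from h import *
snap('wrist','w5.png')"
```

```text
8.6 [ 0.63398858 -0.24134058  0.1850448 ] [-1.79977278e+02  1.43342995e-01  1.78603498e+02] 0.04984457777611206
[5.0, 0.03, 0.02, 1.26, -0.0001, 0.0005, -0.0003] 
[5.0, 0.03, 0.02, 1.26, -0.0001, 0.0005, -0.0003] 
[5.0, 0.03, 0.02, 1.26, -0.0001, 0.0005, -0.0003] 
[5.0, 0.03, 0.02, 1.26, -0.0001, 0.0005, -0.0003] 
[5.0, 0.03, 0.02, 1.26, -0.0001, 0.0005, -0.0003]
```

View pics/w5.png

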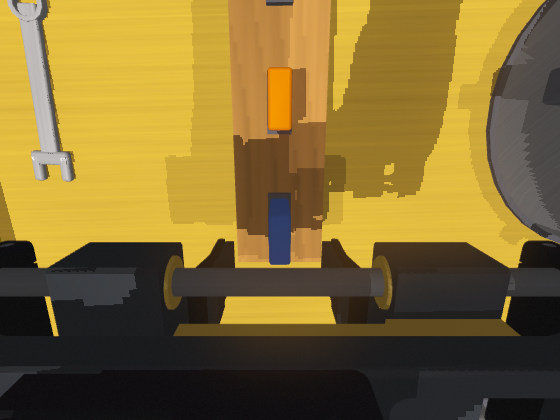

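Emit:
{"api": "move_arm", "payload": {"steps": [[5,0,0,1.2,0,0,0],[5,0,0,1.4,0,0,0],[5,0,0,1.4,0,0,0],[5,0,0,1.3,0,0,0],[5,0,0,1.0,0,0,0]]}}

```text
time_s: 9.07
tool_pos: [0.6314, -0.242, 0.1174]
tool_rot: [179.9, -0.2, 178.5]
force: [-0.1, -0.1, -0.2]
grip_width: 0.0497
```

Emit:
{"api": "move_arm", "payload": {"steps": [[5,0,0,0,0,0,0],[5,0,0,0,0,0,0],[5,0,0,0,0,0,0],[5,0,0,0,0,0,0]]}}

```text
time_s: 9.4
tool_pos: [0.6332, -0.2423, 0.1215]
tool_rot: [-180.0, 0.1, 178.5]
force: [-0.2, -0.1, 0.2]
grip_width: 0.05
```

```bash
python3 plan.py 5 1 .6325 -.2405 .122 178.7
```

```text
9.4 [ 0.63324981 -0.24230892  0.12151607] [-1.79966129e+02  9.11359156e-02  1.78527056e+02] 0.04998333190481769
[5.0, 0.08, 0.18, -0.05, -0.0006, 0.0016, -0.003]
```

Emit:
{"api": "move_arm", "payload": {"steps": [[5,0.05,0.15,0,0,0,-0.003],[5,0,0,0,0,0,0],[5,0,0,0,0,0,0]]}}

```text
time_s: 9.65
tool_pos: [0.6324, -0.2406, 0.1211]
tool_rot: [-180.0, 0.0, 178.7]
force: [0.0, 0.5, 0.8]
grip_width: 0.0501
```

Emit:
{"api": "move_arm", "payload": {"steps": [[1,0,0,0,0,0,0],[1,0,0,0,0,0,0],[1,0,0,0,0,0,0],[1,0,0,0,0,0,0],[1,0,0,0,0,0,0]], "force": 25}}

```text
time_s: 10.07
tool_pos: [0.6321, -0.2407, 0.1205]
tool_rot: [-180.0, -0.0, 178.7]
force: [-0.4, 0.2, -0.6]
grip_width: 0.0246
```

Emit:
{"api": "move_arm", "payload": {"steps": [[1,0,0,0,0,0,0],[1,0,0,0,0,0,0],[1,0,0,0,0,0,0]]}}

```text
time_s: 10.32
tool_pos: [0.6321, -0.2406, 0.1205]
tool_rot: [180.0, -0.0, 178.7]
force: [-0.0, 0.5, 0.2]
grip_width: 0.0139
```

Emit:
{"api": "move_arm", "payload": {"steps": [[1,0,0,0,0,0,0],[1,0,0,-0.5,0,0,0],[1,0,0,-1,0,0,0],[1,0,0,-1.5,0,0,0],[1,0,0,-1.5,0,0,0]], "force": 35}}

```text
time_s: 10.73
tool_pos: [0.6321, -0.2407, 0.167]
tool_rot: [-180.0, -0.0, 178.7]
force: [-0.1, -1.1, -1.2]
grip_width: 0.0137
```

Emit:
{"api": "move_arm", "payload": {"steps": [[1,0,0,-2,0,0,0],[1,0,0,-2,0,0,0],[1,0,0,-2,0,0,0],[1,0,0,-2.5,0,0,0],[1,0,0,-2.5,0,0,0]]}}

```text
time_s: 11.15
tool_pos: [0.6321, -0.2405, 0.2785]
tool_rot: [-180.0, 0.1, 178.7]
force: [0.6, -0.4, -1.0]
grip_width: 0.0136
```

Emit:
{"api": "move_arm", "payload": {"steps": [[1,0,0,-1.5,0,0,0],[1,0,0,-0.6,0,0,0],[1,0,0,0,0,0,0],[1,0,0,0,0,0,0]]}}

```text
time_s: 11.48
tool_pos: [0.632, -0.2406, 0.2967]
tool_rot: [-180.0, 0.0, 178.7]
force: [-0.6, 0.8, -1.8]
grip_width: 0.0136
```

```bash
python3 plan.py 1 12 .5546 .1215 .30 175; python3 -c "
from h import *
snap('wrist','w6.png')"
```

```text
11.4833 [ 0.63203597 -0.24064101  0.29673844] [-1.79978060e+02  1.25858279e-02  1.78696986e+02] 0.0135574979579459
[1.0, 0.71, 3.0, -0.03, -0.0, 0.0, 0.0054] 
[1.0, 0.73, 3.0, -0.03, -0.0, 0.0, 0.0054] 
[1.0, 0.75, 2.99, -0.03, -0.0, 0.0, 0.0054] 
[1.0, 0.76, 2.99, -0.03, -0.0, 0.0, 0.0054] 
[1.0, 0.78, 2.99, -0.03, -0.0, 0.0, 0.0054] 

[1.0, 0.79, 2.98, -0.03, -0.0, 0.0, 0.0054] 
[1.0, 0.81, 2.98, -0.03, -0.0, 0.0, 0.0054] 
[1.0, 0.83, 2.97, -0.03, -0.0, 0.0, 0.0054] 
[1.0, 0.84, 2.97, -0.03, -0.0, 0.0, 0.0054] 
[1.0, 0.86, 2.96, -0.03, -0.0, 0.0, 0.0054] 

[1.0, 0.87, 2.96, -0.03, -0.0, 0.0, 0.0054] 
[1.0, 0.89, 2.95, -0.03, -0.0, 0.0, 0.0054]
```

View pics/w6.png

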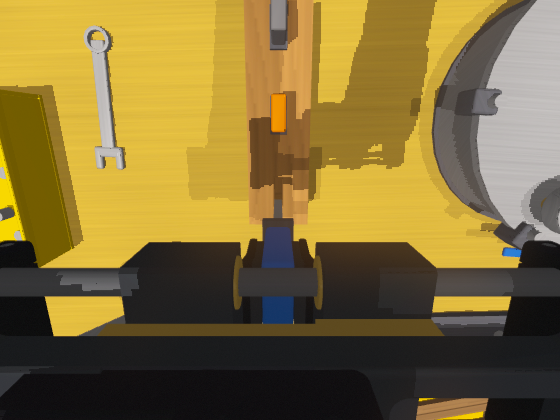

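Emit:
{"api": "move_arm", "payload": {"steps": [[1,0.5,2.0,0,0,0,0.005],[1,0.8,3,0,0,0,0.005],[1,0.8,3,0,0,0,0.005],[1,0.8,3,0,0,0,0.005],[1,0.8,3,0,0,0,0.005]]}}

```text
time_s: 11.95
tool_pos: [0.5986, -0.0983, 0.2948]
tool_rot: [180.0, -0.2, 177.2]
force: [0.4, 0.1, -1.3]
grip_width: 0.0135
```

Emit:
{"api": "move_arm", "payload": {"steps": [[1,0.8,3,0,0,0,0.006],[1,0.8,3,0,0,0,0.006],[1,0.8,3,0,0,0,0.006],[1,0.8,3,0,0,0,0.006],[1,0.8,3,0,0,0,0.006]]}}

```text
time_s: 12.37
tool_pos: [0.5675, 0.0536, 0.2951]
tool_rot: [-180.0, -0.1, 175.5]
force: [0.2, -0.3, -2.3]
grip_width: 0.0136
```

Emit:
{"api": "move_arm", "payload": {"steps": [[1,0.8,3,0,0,0,0.006],[1,0.8,2.3,0,0,0,0.005],[1,0.4,1.2,0,0,0,0],[1,0,0,0,0,0,0],[1,0,0,0,0,0,0]]}}

```text
time_s: 12.78
tool_pos: [0.5541, 0.1182, 0.2958]
tool_rot: [-179.9, -0.0, 175.0]
force: [0.0, -0.1, -1.6]
grip_width: 0.0138
```

Emit:
{"api": "move_arm", "payload": {"steps": [[1,0,0,0,0,0,0],[1,0,0,0,0,0,0],[1,0,0,0,0,0,0],[1,0,0,0,0,0,0]]}}

```text
time_s: 13.12
tool_pos: [0.5546, 0.1176, 0.2963]
tool_rot: [-180.0, -0.0, 174.8]
force: [-0.3, 0.4, -1.9]
grip_width: 0.014
```

```bash
python3 plan.py 1 3 .5546 .1217 .265 175; python3 -c "
from h import *
snap('wrist','w7.png')"
```

```text
13.1167 [0.55463434 0.11761932 0.29633608] [-1.79987610e+02 -1.59731904e-02  1.74788223e+02] 0.014048795180931935
[1.0, 0.01, 0.14, 1.04, -0.0001, -0.0001, -0.0012] 
[1.0, 0.01, 0.14, 1.04, -0.0001, -0.0001, -0.0012] 
[1.0, 0.01, 0.14, 1.04, -0.0001, -0.0001, -0.0012]
```

View pics/w7.png

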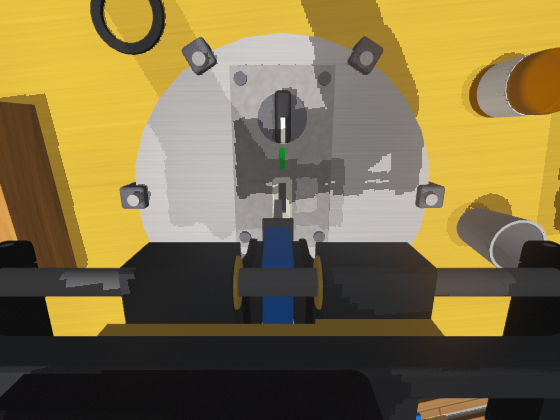

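Emit:
{"api": "move_arm", "payload": {"steps": [[1,0,0.1,1.0,0,0,-0.001],[1,0,0.15,1.3,0,0,-0.001],[1,0,0.1,1.3,0,0,-0.001],[1,0,0.05,1.0,0,0,0],[1,0,0,0.3,0,0,0]]}}

```text
time_s: 13.58
tool_pos: [0.5532, 0.1228, 0.2445]
tool_rot: [-179.9, -0.2, 175.1]
force: [-0.3, 0.0, -1.8]
grip_width: 0.0136
```

Emit:
{"api": "move_arm", "payload": {"steps": [[1,0,0,0,0,0,0],[1,0,0,0,0,0,0],[1,0,0,0,0,0,0],[1,0,0,0,0,0,0]]}}

```text
time_s: 13.92
tool_pos: [0.555, 0.1231, 0.2482]
tool_rot: [180.0, 0.1, 175.1]
force: [0.4, -0.3, -0.7]
grip_width: 0.0138
```

```bash
python3 - <<'E'
from h import *
o,_=snap('wrist','w8.png');print(o['tool_pos'],o['tool_rot'],o['force']);snap('scene','s8.png');snap('top','t8.png')
crop('w8.png',230,60,110,200,4);crop('s8.png',240,80,120,120,6)
E
cp pics/c230_60_w8.png pics/w8c.png
```

```text
[0.55499995 0.12311822 0.2481841 ] [1.79991848e+02 6.69465839e-02 1.75085935e+02] [ 0.36424987 -0.28982811 -0.65875264]
```

View pics/w8c.png

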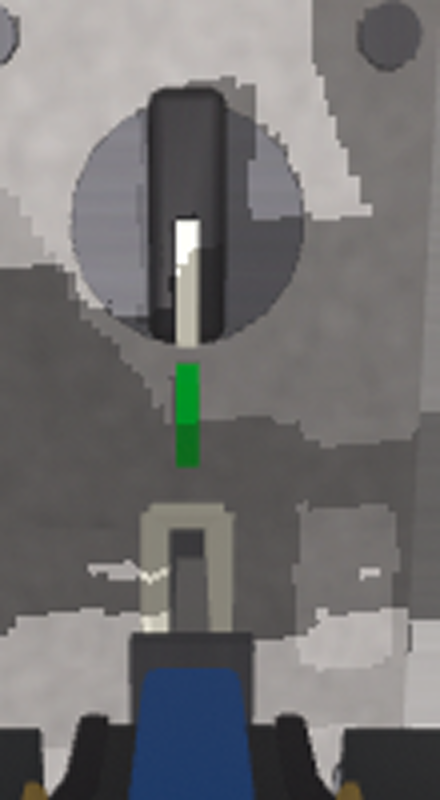

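View pics/c240_80_s8.png

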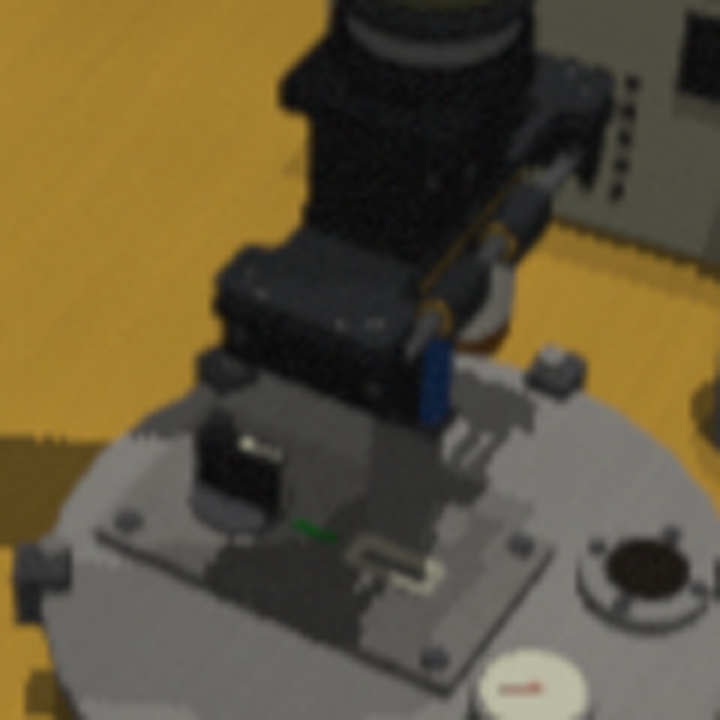

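```bash
python3 - <<'E'
from h import *
im=cv2.imread('pics/w8.png')[180:240,255:300]; im=cv2.resize(im,None,fx=12,fy=12,interpolation=cv2.INTER_NEAREST)
cv2.imwrite('pics/w8d.png',np.clip((im.astype(float)-20)*1.5,0,255).astype(np.uint8)[:,:600])
E
```

```text
(no output)
```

View pics/w8d.png

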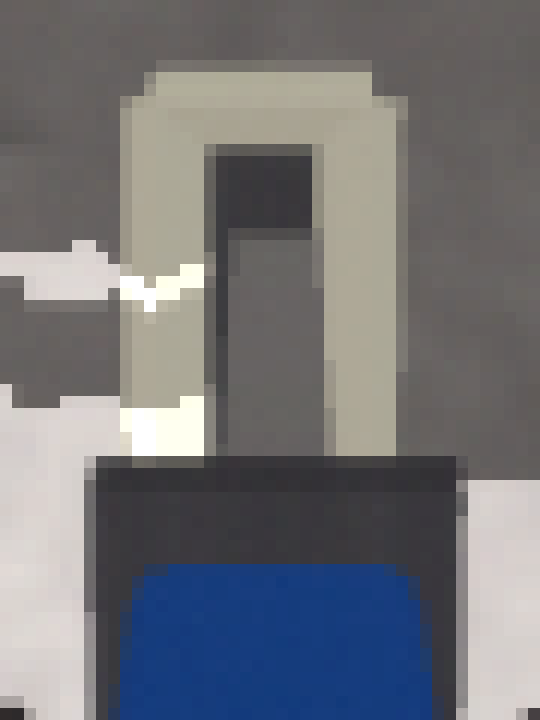

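```bash
python3 - <<'E'
from h import *
np.set_printoptions(precision=4,suppress=True)
d=load('w8.png');print(d['cx'],d['cy'],d['f'])
p=np.array([0.555,0.12312,0.2482]);Rm=R.from_euler('xyz',[179.992,.067,175.086],degrees=True)
T=lambda t:p+Rm.apply(t)
for z in (.037,.10,.1065,.1105): print('tool axis z',z,proj('w8.png',T([0,0,z])),proj('w8.png',T([.015,0,z])),proj('w8.png',T([.013,0,z])))
# slot rel. tool: row 150/12 end
uv=lambda x,y:(x/12+255-.5,y/12+180-.5)
e=ray('w8.png',*uv(264,150),.122);print('slot +toolx end',Rm.inv().apply(e-p))
e=ray('w8.png',*uv(262,66),.125);print('lip end',Rm.inv().apply(e-p))
for nm,x,y in(('lipL',126,200),('lipR',401,200)): print(nm,Rm.inv().apply(ray('w8.png',*uv(x,y),.1255)-p))
for nm,x,y in(('tipbodyL',226,240),('tipbodyR',320,240),('blL',220,450),('blR',335,450)):
  print(nm,Rm.inv().apply(ray('w8.png',*uv(x,y),.2482-(.1065 if y<300 else .045))-p))
for nm,x,y in(('colL',91,470),('colR',461,470)): print(nm,Rm.inv().apply(ray('w8.png',*uv(x,y),.2482-.0325)-p))
E
```

```text
277.5396974169527 210.56003607324706 303.93539082186885
tool axis z 0.037 [278.359  247.9063] [278.3692 224.5561] [278.3678 227.7276]
tool axis z 0.1 [278.188 218.344] [278.1929 200.3586] [278.1922 202.7903]
tool axis z 0.1065 [278.175  216.1021] [278.1796 198.534 ] [278.179  200.9084]
tool axis z 0.1105 [278.1674 214.7768] [278.1717 197.4561] [278.1711 199.7966]
slot +toolx end [ 0.0164 -0.0014  0.1262]
lip end [ 0.0232 -0.0016  0.1232]
lipL [ 0.0134 -0.0115  0.1227]
lipR [0.0134 0.0085 0.1227]
tipbodyL [ 0.0142 -0.004   0.1065]
tipbodyR [0.0142 0.0025 0.1065]
blL [ 0.0174 -0.0034  0.045 ]
blR [0.0174 0.0025 0.045 ]
colL [ 0.02   -0.0095  0.0325]
colR [0.02   0.0084 0.0325]
```

Emit:
{"api": "move_arm", "payload": {"steps": [[1,0.05,-0.09,0,0,0,0],[1,0,0,0,0,0,0],[1,0,0,0,0,0,0],[1,0,0,0,0,0,0]]}}

```text
time_s: 14.4
tool_pos: [0.554, 0.1221, 0.2476]
tool_rot: [-180.0, 0.0, 175.1]
force: [-0.1, 0.0, -2.2]
grip_width: 0.0139
```

Emit:
{"api": "move_arm", "payload": {"steps": [[1,0,0,0,0,0,0],[1,0,0,0,0,0,0],[1,0,0,0,0,0,0]]}}

```text
time_s: 14.65
tool_pos: [0.554, 0.1221, 0.2475]
tool_rot: [-180.0, -0.0, 175.1]
force: [-0.1, -0.1, -2.1]
grip_width: 0.0139
```

```bash
python3 - <<'E'
from h import *
o,_=snap('wrist','w9.png');print(o['tool_pos'],o['tool_rot'],o['force'])
im=cv2.imread('pics/w9.png')[180:240,255:300]; im=cv2.resize(im,None,fx=12,fy=12,interpolation=cv2.INTER_NEAREST)
cv2.imwrite('pics/w9d.png',np.clip((im.astype(float)-20)*1.5,0,255).astype(np.uint8)[:,:600])
o=env.get_obs();print(o['tool_pos'])
E
```

```text
[0.55401492 0.12211211 0.2474745 ] [-1.79993377e+02 -3.93041708e-03  1.75088090e+02] [-0.13540697 -0.07353247 -2.08929496]
[0.55401361 0.12216179 0.24749168]
```

View pics/w9d.png

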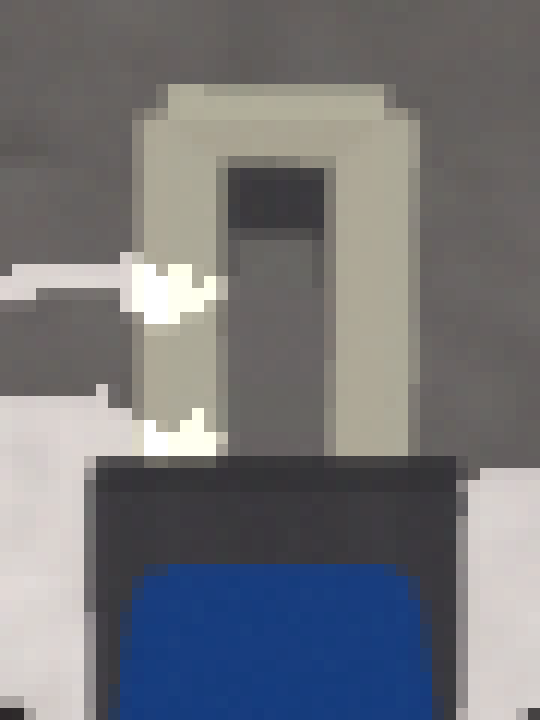

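Emit:
{"api": "move_arm", "payload": {"steps": [[1,-0.04,0,0.3,0,0,0],[1,0,0,0.4,0,0,0],[1,0,0,0.4,0,0,0],[1,0,0,0.2,0,0,0],[1,0,0,0,0,0,0]]}}

```text
time_s: 15.12
tool_pos: [0.554, 0.122, 0.2336]
tool_rot: [-180.0, -0.1, 175.1]
force: [0.0, -0.0, -1.7]
grip_width: 0.0138
```

```bash
python3 - <<'E'
from h import *
o,_=snap('wrist','w10.png');print(o['tool_pos'],o['tool_rot'],o['force'])
im=cv2.imread('pics/w10.png')[180:240,255:300]; im=cv2.resize(im,None,fx=12,fy=12,interpolation=cv2.INTER_NEAREST)
cv2.imwrite('pics/w10d.png',np.clip((im.astype(float)-20)*1.5,0,255).astype(np.uint8)[:,:600])
E
```

```text
[0.55397765 0.12195664 0.23362193] [-1.79981323e+02 -8.11152422e-02  1.75092362e+02] [ 0.00857082 -0.04409476 -1.67359772]
```

View pics/w10d.png

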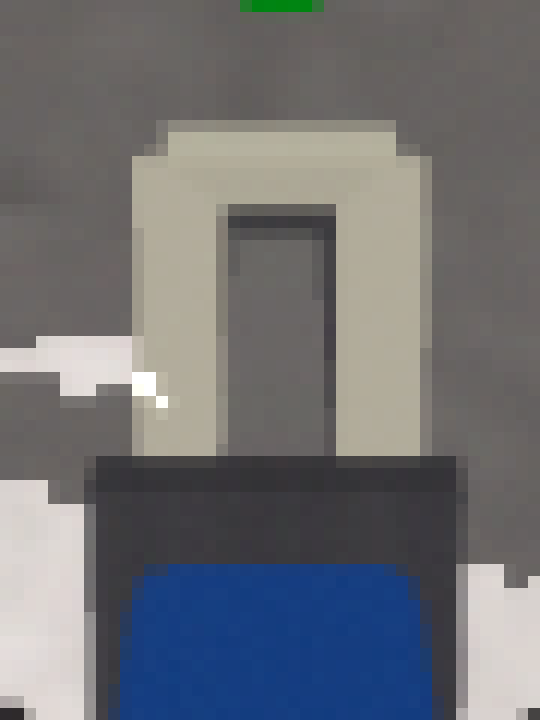

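```bash
python3 - <<'E'
from h import *
np.set_printoptions(precision=4,suppress=True)
p=np.array([.55398,.12196,.23362]);Rm=R.from_euler('xyz',[-179.981,-.081,175.092],degrees=True)
uv=lambda x,y:(x/12+255-.5,y/12+180-.5)
for n,x,y,z in(('slot end',278,210,.122),('lip end',281,126,.125),('lipL',138,250,.1255),('lipR',425,250,.1255),('slotL',222,300,.122),('slotR',336,300,.122)):
  print(n,Rm.inv().apply(ray('w10.png',*uv(x,y),z)-p))
for n,x,y,h in(('tip',278,240,.1105),('body',278,240,.1065),('coll',276,460,.0355)):
  print(n,Rm.inv().apply(ray('w10.png',*uv(x,y),p[2]-h)-p))
for n,x,y,h in(('bL',231,300,.1),('bR',324,300,.1)):
  print(n,Rm.inv().apply(ray('w10.png',*uv(x,y),p[2]-h)-p))
E
```

```text
slot end [ 0.0151 -0.0004  0.1116]
lip end [ 0.0217 -0.0002  0.1087]
lipL [ 0.0131 -0.0101  0.1081]
lipR [0.0131 0.0097 0.1081]
slotL [ 0.0087 -0.0044  0.1116]
slotR [0.0087 0.0036 0.1116]
tip [ 0.0132 -0.0004  0.1105]
body [ 0.0142 -0.0004  0.1065]
coll [ 0.0196 -0.0005  0.0355]
bL [ 0.0116 -0.0036  0.1   ]
bR [0.0116 0.0027 0.1   ]
```

Emit:
{"api": "move_arm", "payload": {"steps": [[1,-0.05,0.02,0,0,0,0],[1,0,0,0.3,0,0,0],[1,0,0,0.4,0,0,0],[1,0,0,0.4,0,0,0],[1,0,0,0.2,0,0,0]]}}

```text
time_s: 15.58
tool_pos: [0.5546, 0.1221, 0.2207]
tool_rot: [-180.0, -0.1, 175.1]
force: [-0.1, -0.5, -2.0]
grip_width: 0.0137
```

Emit:
{"api": "move_arm", "payload": {"steps": [[1,0,0,0,0,0,0],[1,0,0,0,0,0,0],[1,0,0,0,0,0,0]]}}

```text
time_s: 15.83
tool_pos: [0.555, 0.1223, 0.2216]
tool_rot: [-180.0, 0.0, 175.1]
force: [0.9, 0.4, -1.5]
grip_width: 0.0134
```

```bash
python3 - <<'E'
from h import *
o,_=snap('wrist','w11.png');print(o['tool_pos'],o['tool_rot'],o['force'],o['wrist_torque'])
im=cv2.imread('pics/w11.png')[180:240,255:300]; im=cv2.resize(im,None,fx=12,fy=12,interpolation=cv2.INTER_NEAREST)
cv2.imwrite('pics/w11d.png',np.clip((im.astype(float)-20)*1.5,0,255).astype(np.uint8)[:,:600])
E
```

```text
[0.55499382 0.12228019 0.22156582] [-1.79997793e+02  6.26940143e-03  1.75087548e+02] [ 0.92483324  0.42630826 -1.48696596] [ 0.08504103 -0.14791643  0.05550842]
```

View pics/w11d.png

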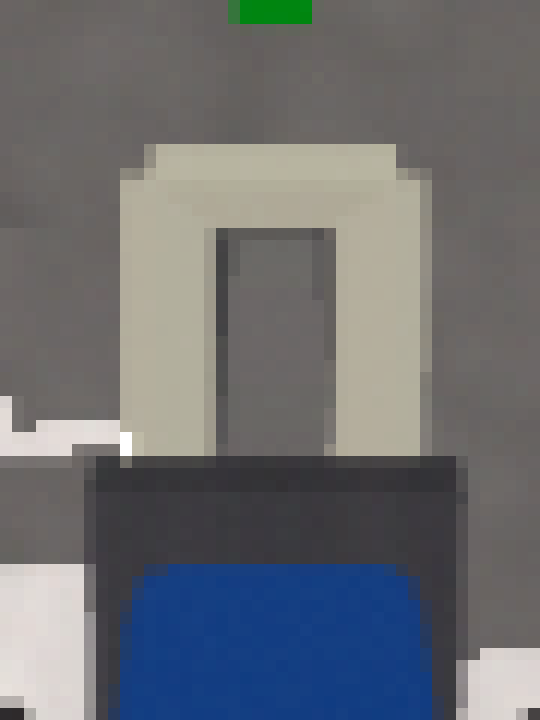

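Emit:
{"api": "move_arm", "payload": {"steps": [[1,0.03,-0.02,0,0,0,0],[1,0,0,0.3,0,0,0],[1,0,0,0.4,0,0,0],[1,0,0,0.4,0,0,0],[1,0,0,0.3,0,0,0]]}}

```text
time_s: 16.3
tool_pos: [0.5544, 0.1219, 0.2068]
tool_rot: [-180.0, -0.0, 175.1]
force: [0.1, 0.4, -1.7]
grip_width: 0.014
```

```bash
python3 - <<'E'
from h import *
o,_=snap('wrist','w12.png');print(o['tool_pos'],o['tool_rot'],o['force'],o['wrist_torque'])
im=cv2.imread('pics/w12.png')[180:240,255:300]; im=cv2.resize(im,None,fx=12,fy=12,interpolation=cv2.INTER_NEAREST)
cv2.imwrite('pics/w12d.png',np.clip((im.astype(float)-20)*1.5,0,255).astype(np.uint8)[:,:600])
E
```

```text
[0.55435757 0.12194697 0.20675856] [-1.79984581e+02 -4.12440950e-02  1.75083331e+02] [ 0.06281399  0.44004438 -1.72178938] [ 0.06664498 -0.1506886   0.0307991 ]
```

View pics/w12d.png

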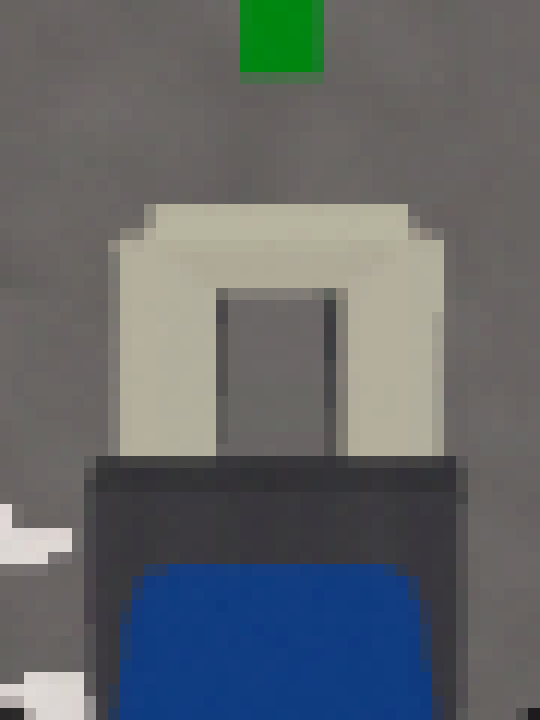

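Emit:
{"api": "move_arm", "payload": {"steps": [[1,0,0,0.3,0,0,0],[1,0,0,0.4,0,0,0],[1,0,0,0.4,0,0,0],[1,0,0,0.4,0,0,0],[1,0,0,0.3,0,0,0]]}}

```text
time_s: 16.77
tool_pos: [0.5545, 0.122, 0.1889]
tool_rot: [-180.0, -0.0, 175.1]
force: [0.2, -0.2, -1.6]
grip_width: 0.0137
```

```bash
python3 - <<'E'
from h import *
o,_=snap('wrist','w13.png');print(o['tool_pos'],o['tool_rot'],o['force'],o['wrist_torque'])
im=cv2.imread('pics/w13.png')[180:240,255:300]; im=cv2.resize(im,None,fx=12,fy=12,interpolation=cv2.INTER_NEAREST)
cv2.imwrite('pics/w13d.png',np.clip((im.astype(float)-20)*1.5,0,255).astype(np.uint8)[:,:600])
E
```

```text
[0.55445784 0.12197082 0.18888833] [-1.79987976e+02 -2.88128929e-02  1.75083346e+02] [ 0.2126629  -0.15455181 -1.62308273] [ 0.09595652 -0.09768905  0.00495524]
```

View pics/w13d.png

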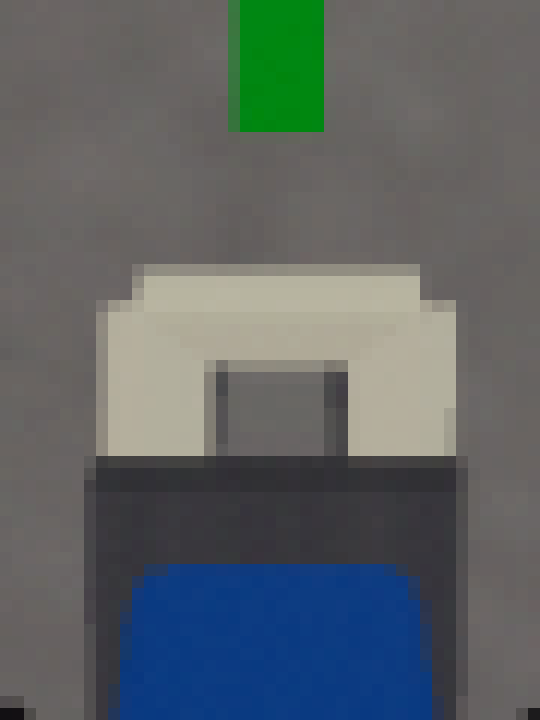

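Emit:
{"api": "move_arm", "payload": {"steps": [[1,0,0,0.3,0,0,0],[1,0,0,0.4,0,0,0],[1,0,0,0.4,0,0,0],[1,0,0,0.3,0,0,0],[1,0,0,0.1,0,0,0]]}}

```text
time_s: 17.23
tool_pos: [0.5543, 0.122, 0.1738]
tool_rot: [-180.0, -0.1, 175.1]
force: [-0.6, -0.2, -1.6]
grip_width: 0.0136
```

Emit:
{"api": "move_arm", "payload": {"steps": [[1,0,0,0,0,0,0],[1,0,0,0,0,0,0],[1,0,0,0,0,0,0],[1,0,0,0,0,0,0]]}}

```text
time_s: 17.57
tool_pos: [0.5548, 0.1221, 0.1747]
tool_rot: [-180.0, 0.0, 175.1]
force: [0.7, -1.0, -1.3]
grip_width: 0.0138
```

```bash
python3 - <<'E'
from h import *
o,_=snap('wrist','w14.png');print(o['time_s'],o['tool_pos'],o['tool_rot'],o['force'],o['wrist_torque'])
im=cv2.imread('pics/w14.png')[180:240,255:300]; im=cv2.resize(im,None,fx=12,fy=12,interpolation=cv2.INTER_NEAREST)
cv2.imwrite('pics/w14d.png',np.clip((im.astype(float)-20)*1.5,0,255).astype(np.uint8)[:,:600])
snap('scene','s14.png');crop('s14.png',240,90,120,120,6);snap('top','t14.png')
E
```

```text
17.5667 [0.55476134 0.12211138 0.17473372] [-1.79998338e+02  2.11887827e-02  1.75085932e+02] [ 0.71152188 -0.97255466 -1.25275917] [ 0.08910418 -0.14623401 -0.04237378]
```

View pics/w14d.png

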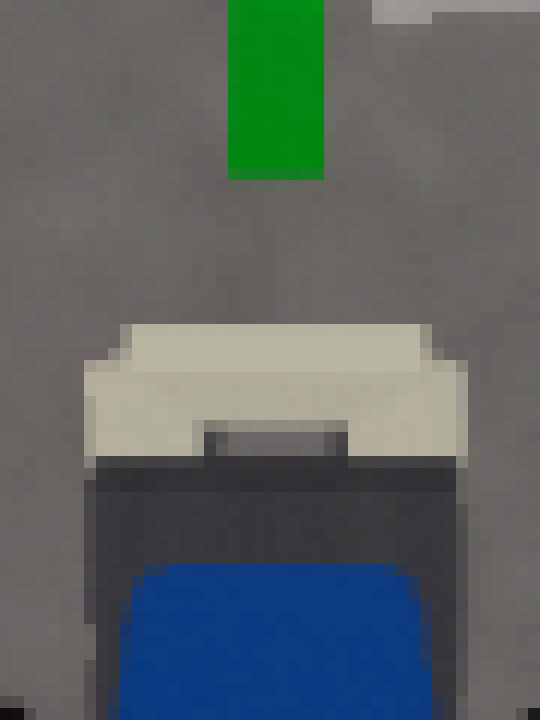

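View pics/c240_90_s14.png

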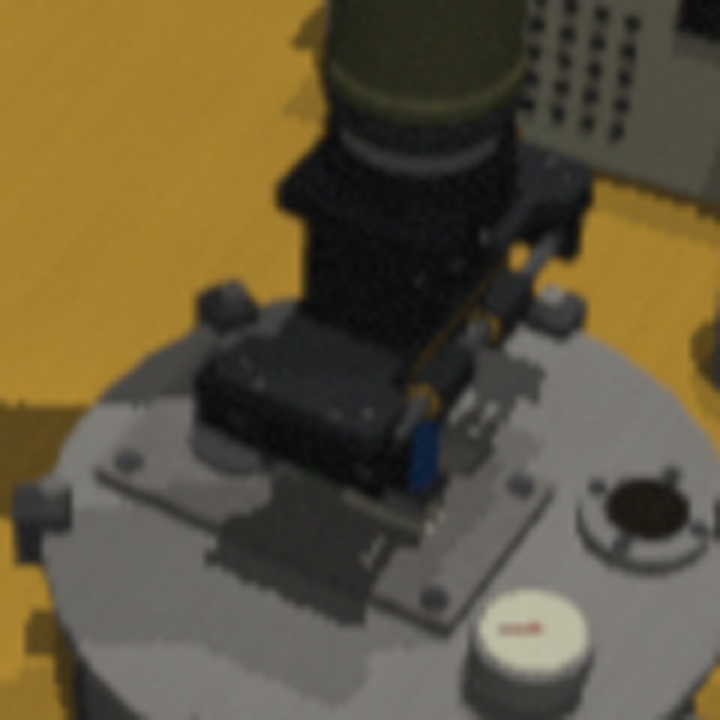

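View pics/w14.png

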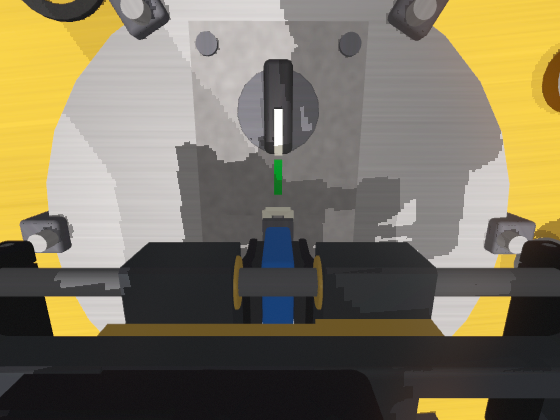

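Emit:
{"api": "move_arm", "payload": {"steps": [[1,0.02,0,0.1,0,0,0],[1,0,0,0.1,0,0,0],[1,0,0,0,0,0,0],[1,0,0,0,0,0,0]]}}

```text
time_s: 18.05
tool_pos: [0.5543, 0.1221, 0.1724]
tool_rot: [-180.0, -0.0, 175.1]
force: [0.1, -0.1, -0.6]
grip_width: 0.0136
```

Emit:
{"api": "move_arm", "payload": {"steps": [[1,0,0,0,0,0,0],[1,0,0,0,0,0,0],[1,0,0,0,0,0,0],[1,0,0,0,0,0,0],[1,0,0,0,0,0,0]]}}

```text
time_s: 18.47
tool_pos: [0.5544, 0.1221, 0.1725]
tool_rot: [-180.0, 0.0, 175.1]
force: [-0.2, -0.9, -1.6]
grip_width: 0.0138
```

```bash
python3 - <<'E'
from h import *
snap('wrist','w15.png');crop('w15.png',230,50,100,180,4)
crop('w15.png',255,180,45,60,12)
for _ in range(3):
  o=env.get_obs();print(o['time_s'],o['tool_pos'],o['force'],o['wrist_torque'],o['grip_width']);viewer.read_camera('top')
E
```

```text
18.5167 [0.55442845 0.12209385 0.17252638] [-0.45445979 -0.00996494 -1.26746278] [ 0.0914546  -0.13356771 -0.03586442] 0.01366982816099143
18.5667 [0.5544352  0.12206938 0.17251964] [-0.32386178  0.34720036 -1.58772243] [ 0.09152675 -0.12913326  0.00086706] 0.013772266231504045
18.6167 [0.55444913 0.12206539 0.17252202] [-0.18047588  0.17751385 -1.41714527] [ 0.10231947 -0.14805016  0.01966592] 0.013650239732281234
```

View pics/c230_50_w15.png

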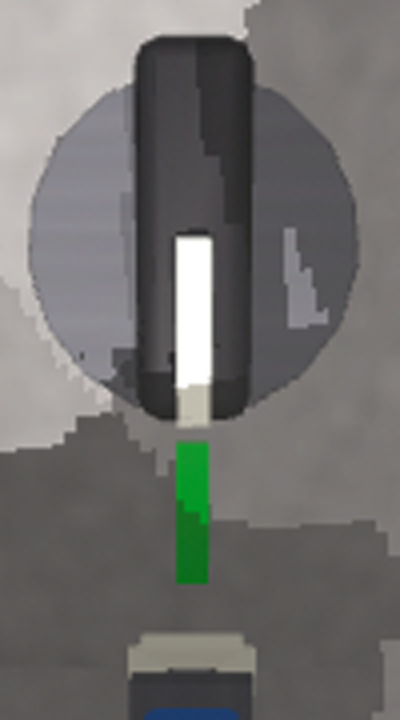

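View pics/t14.png

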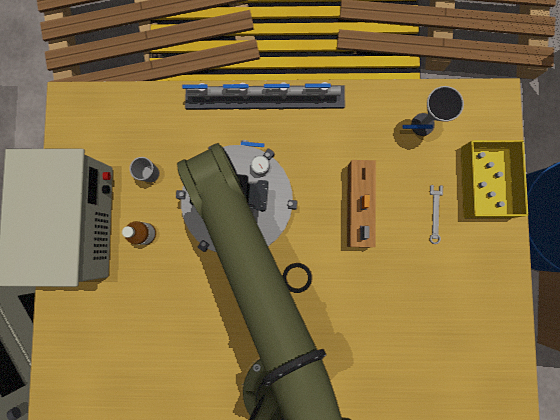

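The pointer lines up with the green mark (both at crop column 193), the blade hangs free in the slot, and nothing else has moved. Handing in.

```bash
python3 -c "
from h import *
print(job.sign_off())"
```

```text
the job is handed in; nothing more can be done
None
```

I turned the black knob about 45° until its pointer reached the green mark, released it, and checked that the slot was open. I then took the blue blade from the rack and lowered it straight through the slot in small steps, correcting its position from the wrist camera. I handed the job in at about 18.6 s, still holding the handle.

**Last checks:**
- **Knob:** the pointer line and the green mark share the same image column. I measured both at about -4.85° after the turn.
- **Collar height:** TCP at z = 172.5 mm puts the collar's underside about 15 mm above the plate. This is worked out from the TCP height when I gripped the blade, and the wrist pictures show no slip since. I did not measure the gap directly.
- **Fit:** sideways forces stayed within about 1 N during the descent and settled at about 0.5 N or less. The pictures show a gap on both wide faces of the blade. The lengthwise position was harder to see, so I centred it from the measured pose.
- **Surroundings:** the orange and grey blades, bottle, beaker and wrench look unmoved in the top camera.

**Disagreement:** the knob's position as felt by the gripper put the slot about 0.7 mm further in y than the camera did. I settled the alignment by viewing the blade and slot together from the wrist camera.

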